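# Open the staining trough and hang the slide rack to drain

## Task

Draw the flat amber cover of the staining trough all the way forward to its front stop, so that the rear well lies fully open and stays so. Then lift the slide rack out by its handle, keeping it upright, and hang it by the bare middle of the handle on the hook of the drain stand, so that it hangs level, still and free. Leave the culture dishes at the front of the bench, the beaker and the larger white bottle with the blue cap where they stand.

Things in the scene. Friction and masses are not known exactly. Their poses are not given: they have to be found in the camera images.
- trough: White plastic staining trough, fixed, 200 (x) x 122 (y) x 117 mm high; origin at the centre of its underside. Two open wells, each 92 (x) x 106 (y) mm inside, floor 7 mm up: the front one (-x half) is empty, the rear one (+x half) holds the slide rack. The cover slides along its x. Steel side rails overlap the cover's edges by 4 mm; side rails and end stops are 117 mm high.
- cover (a joint): How far the cover has been drawn forward, along the trough's own -x: 0 = closed over the rear well, 0.094 m = at the front stop, over the front well, the rear well fully open. Starts within 14 mm of closed, slides with about 1 N of friction, stays where it is left and cannot be lifted.
- cover_top (a point): Centre of the top face of the flat amber see-through cover, 97 (x) x 109 (y) x 5 mm, 113 mm above the bench, 4 mm below the rails' tops; axes as the trough's. Nothing to hold: it follows by friction when a fingertip presses on it (3 to 6 N) and pulls. It lies on soft strips: sinks 1 mm per 1.5 N, to 4 mm at most, then is hard. A flat frosted patch 20 mm in front of the centre is the finger rest.
- rack_handle (a point): Middle of the rack's handle, a level bar along the rack's y, 90 mm above its underside (97 mm above the bench in the well, 11 mm below the cover). Bare wire, 4 mm thick, to 11 mm each side of the middle; then black grip sleeves, 10 mm thick, from 11 to 37 mm; wire legs go down at 43 mm. Axes are the rack's, z up. One sleeve, pinched across (along the rack's x), carries it.
- slide_rack: Loose steel wire rack with six glass slides, one rigid piece, 56 (x) x 90 (y) x 36 mm high without the handle, 95 mm with it, 0.11 to 0.23 kg; its two ends are alike for this job. Origin at the centre of its underside.
- drain_stand: Fixed drain stand: steel tray foot 170 (x) x 130 (y) x 14 mm, a post 80 mm behind (+x of) the origin, 202 mm high, and a hook rod, 6 mm thick, from the post along the stand's -x. Origin at bench height under the hook's seat. Stand and trough are one left, one right of a fixed balance (in the middle of the bench, 0.2 m wide, 184 mm high), over which the rack is carried.
- hook_seat (a point): Where the middle of the bare handle wire lies when it hangs in the hook's dip, 181 mm above the bench. Axes as the stand's: the hook points along -x, its open tip turned up, ending 18 to 20 mm in front (-x) of the seat, 199 mm above the bench; from 15 mm behind the seat the rod runs level to the post, its top 188 mm up. The handle bar is to lie along the stand's y.
- dish_left: Loose culture dish, 58 mm across, 15 mm high, bystander; origin at the centre of its underside.
- dish_right: Loose pair of culture dishes, one piece, 59 mm across, 30 mm high, bystander; origin at the centre of its underside.
- beaker: Loose clear beaker, 55 mm across, 71 mm high, bystander; origin at the centre of its underside.
- reagent_bottle: Loose white bottle with a blue cap, 60 mm across, 120 mm high, bystander; origin at the centre of its underside.

How it is judged:
On the way, in this order (a step that is already met when the one before it is completed fails the run):
1. the cover is drawn forward to its stop while the rack still stands in the rear well (value of joint cover above 0.086 m and z of slide_rack in the frame of trough below 0.02 m), for 0.2 s.
2. the rack is lifted clear out of the trough (z of slide_rack in the frame of trough above 0.08 m), for 0.1 s.
At the end, for the whole second after the job is handed in: The cover is within 12 mm of its front stop; the rack hangs on the drain stand's hook by the middle of its handle (handle middle within 12 mm of the hook's seat), less than 0.2 rad from level, nearly at rest (under 0.05 m/s and 0.6 rad/s) and released (value of joint cover above 0.082 m and distance between rack_handle and hook_seat below 0.012 m and angle between slide_rack's own z axis and vertical below 0.2 rad and contact force between slide_rack and drain_stand above 0.4 N and linear speed of slide_rack below 0.05 m/s and angular speed of slide_rack below 0.6 rad/s); the robot touches nothing.
It fails at once if the rack tips by more than 0.6 rad (slides would fall out) (angle between slide_rack's own z axis and vertical above 0.6 rad).
It fails at once if a culture dish, the beaker or the white bottle is moved by more than 30 mm (distance of any of dish_left, dish_right, beaker, reagent_bottle from where it was at the start of the episode above 0.03 m).
It also fails if it takes over 67 s, if anything falls off the work surface, if the arm or the gripper's body presses on something with over 40 N, if the wrist force passes 120 N, or if a joint passes its speed limit or range.

## Robot

A 6-joint arm with a two-finger parallel gripper is mounted at the origin on a cart in front of the work surface, level with it; the furniture and walls round the work are solid. World frame = base frame: x ahead of the robot, y to its left, z up, the work surface at z = 0. Lengths are in m, angles in rad, forces in N, time in s.
With the tool pointing down it reaches from about 0.4 to 0.825 m from the base axis. Payload 7 kg.
Tool frame: the origin (TCP) lies midway between the tips of the shut fingers; the grasp point (between the pads) lies bot.grasp_offset behind it (bot.grasp_offset is the distance from the TCP to the grasp point, in m); z points along the fingers, x is the direction in which the jaws open and shut, and the axes are right-handed (so a half turn about z gives the same grasp; the last joint's range is limited). The gripper opens to 88 mm and grips with 3 to 60 N. Pads are 19 mm wide; open, the fingers measure 130 mm over their backs; the gripper's body (78 mm by 193 mm) begins 47 mm behind the grasp point.
Start: joints at [0.288, 0.359, 0.012, 0, -1.224, -0.288], TCP at [0.675, -0, 0.227] pointing down, gripper open.
Joint ranges: [-3.07, 3.07], [-1.43, 2.12], [-1.02, 1.25], [-3.03, 1.67], [-3.05, -0], [-3.03, 3.03]. Speed limits (rad/s): [2.39, 2.39, 3.01, 3.14, 3.14, 3.14].

## Interface

Orientations are given as a rotation vector (axis times angle).
In Python, from bench import bot gives the robot as it stands.
- The arm moves only by the tool servo_tool, never from a script. Its argument "deltas" is a list that holds one entry, the list of rows, each a list of 5 numbers: the shift along the tool's x, y, z in m, then the turn about the tool's z in degrees, then the opening, from 0 (shut) to 1 (fully open). A call has 1 to 10 rows; each row is the pose to reach, as a shift and turn from the pose commanded when the call began, along the tool's axes at that moment; what a row does not reach only later rows make up. A row lasts 1/10 s, in which the tool goes at most 50 mm and 8.59 degrees, less where a joint would pass 70% of its speed; a pose out of reach is approached as far as the arm can. A call with a gripper value outside its range is refused whole. The fingers move at their own pace and stop on an object; the grip force is fixed at half the most. Time passes only in rows, so rows that repeat a pose let the fingers close. It gives the time, the measured TCP pose, the force and the opening at its end, in the units of the state.
- bot.observe(): the state, without advancing time (a new reading comes with each control period).
- bot.camera(name): name is "scene" or "side" or "wrist"; returns (picture, depth): 480x640x3 uint8, red, green, blue; 480x640 float32, m along the optical axis (not along the pixel's ray), 0 where there is no reading.
- bot.get_calibration(name): a dict with "camera_matrix" (3x3 intrinsics, pixels), "rvec" (rotation vector, rad) and "tvec" (3), from world to camera coordinates, as OpenCV has them. Camera axes: x right, y down, z forward; pixel columns grow to the right and rows downward; lengths in m; the calibration is good to about 2 mm. A picture is of the moment at which its call begins: read the wrist's pose just before it. get_calibration takes no time and is no camera call; for the wrist camera it gives the pose at the moment of the call.
- bot.close_job(): hands the job in, once; it reports no verdict.
The state is a dict: "clock": time; "joints": joint angles; "joint_velocities": joint speeds; "joint_torque": joint torques, N m; "ee_pos": TCP position; "ee_rot": TCP orientation; "contact_force": force on the tool from outside, world axes, zero at the start; "ft_torque": the same for the moment, N m; "opening": opening from 0.0 (shut) to 1.0 (fully open).
Only numpy, scipy, OpenCV 4.12 (cv2) and the standard library are available. Lean on these libraries where they do the work, as an engineer would, in place of code of your own. Each camera call takes 0.05 s, during which the arm holds its last target.

## Working session

There is one attempt and no reset: what is moved stays moved. The work goes in short steps, Python scripts to look and compute and a tool call to move; the robot and the scene stay as the last step left them, time stands still between calls to the robot, and variables do not carry over. Pictures are saved under pics/ and viewed, and the job is handed in when it is done.

Besides the shell and the picture viewer there is one more tool, called after "Emit:" as name(argument=value, ...) on one line, values as JSON. servo_tool: Moves the arm, as the interface text tells. Its arguments: {"type":"object","properties":{"deltas":{"type":"array","items":{"type":"array","items":{"type":"array","items":{"type":"number"}}}}},"required":["deltas"]}

```bash
ls; mkdir -p pics
cat > h.py <<'E'
import numpy as np, cv2
from bench import bot
def snap(name,fn):
    im,d=bot.camera(name); c=bot.get_calibration(name)
    cv2.imwrite(f'pics/{fn}.png',im[:,:,::-1]); np.savez(f'pics/{fn}.npz',im=im,d=d,K=np.array(c['camera_matrix']),r=np.array(c['rvec']),t=np.array(c['tvec']))
def load(fn): return np.load(f'pics/{fn}.npz')
def ray(D,u,v):
    R=cv2.Rodrigues(D['r'].astype(float))[0]; t=D['t'].reshape(3)
    o=-R.T@t; d=R.T@np.linalg.inv(D['K'])@np.array([u,v,1.0]); return o,d
def atz(D,u,v,z):
    o,d=ray(D,u,v); return o+d*(z-o[2])/d[2]
def dep(D,u,v):
    o,d=ray(D,u,v); return o+d*D['d'][int(v),int(u)]
def proj(D,P):
    return cv2.projectPoints(np.array(P,float).reshape(-1,1,3),D['r'].astype(float),D['t'].astype(float),D['K'],None)[0].reshape(-1,2)
def crop(fn,u0,v0,u1,v1,s,out):
    im=cv2.imread(f'pics/{fn}.png')[v0:v1,u0:u1]; cv2.imwrite(f'pics/{out}.png',cv2.resize(im,None,fx=s,fy=s,interpolation=cv2.INTER_CUBIC))
E
python3 - <<'E'
from h import *
print(bot.observe(), bot.grasp_offset)
for n in ['scene','side','wrist']:
    snap(n,n+'0'); D=load(n+'0'); print(n,ray(D,320,240),D['K'])
E
```

```text
pics
{'clock': 0.0, 'joints': array([ 2.88078080e-01,  3.59412010e-01,  1.10203461e-02, -3.69755949e-04,
       -1.22411384e+00, -2.88088648e-01]), 'joint_velocities': array([-0.00063691, -0.00119158, -0.0015316 ,  0.00042733, -0.00027951,
        0.00050232]), 'joint_torque': array([-8.00930356e-04, -5.82726967e+01,  2.93058443e+01,  6.99745238e+00,
        6.93249181e-03, -2.06530804e-04]), 'ee_pos': array([ 6.74481601e-01, -4.33173071e-05,  2.25586161e-01]), 'ee_rot': array([-2.14295021e-04, -3.13985513e+00,  2.39066898e-04]), 'contact_force': array([-0.24082795,  0.6064296 ,  0.93213427]), 'ft_torque': array([0.00254734, 0.0010148 , 0.04466832]), 'opening': 0.9983787976965582} 0.0188
scene (array([-0.07893519, -0.88902086,  0.73055172]), array([ 0.48119564,  0.72209169, -0.49710906])) [[468.58727267   0.         323.73465108]
 [  0.         468.58727267 237.9282712 ]
 [  0.           0.           1.        ]]
side (array([-0.16605743,  0.92596131,  0.66684315]), array([ 0.54791896, -0.71864465, -0.42859557])) [[450.39352796   0.         326.87698048]
 [  0.         450.39352796 234.93758498]
 [  0.           0.           1.        ]]
wrist (array([ 0.67496515, -0.08314415,  0.38484813]), array([-0.01237612,  0.30943303, -0.95090044])) [[402.07415402   0.         315.7663499 ]
 [  0.         402.07415402 239.33353382]
 [  0.           0.           1.        ]]
```

View pictures.

View pics/scene0.png

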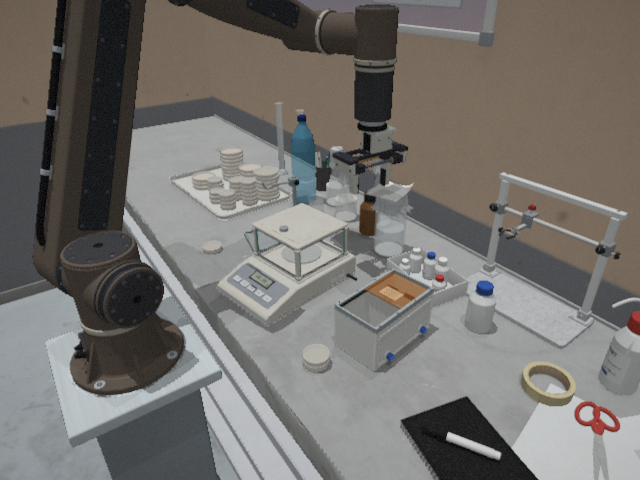

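View pics/side0.png

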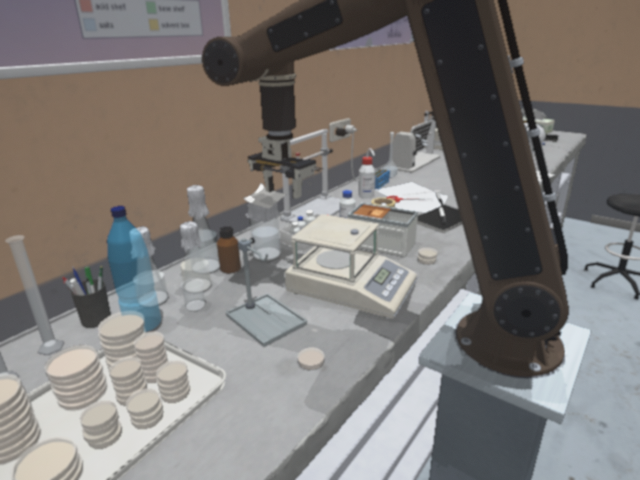

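View pics/wrist0.png

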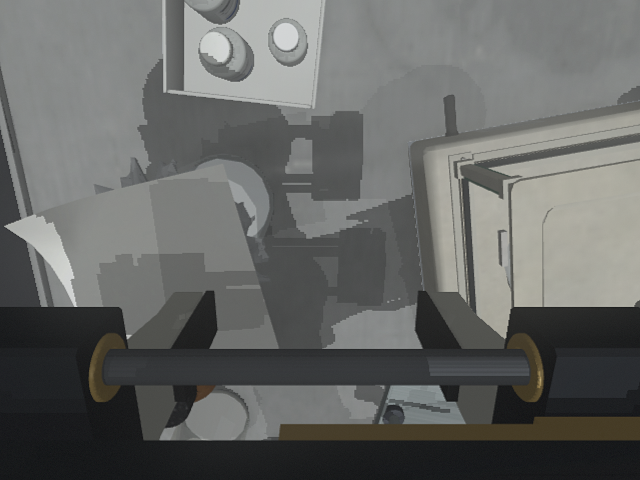

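Run:
```python
from h import *
crop('scene0',310,250,510,380,4,'c1')
crop('scene0',200,90,440,270,3.3,'c2')
crop('side0',200,170,440,350,3.3,'c3')
```

```text
(no output)
```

View pics/c1.png

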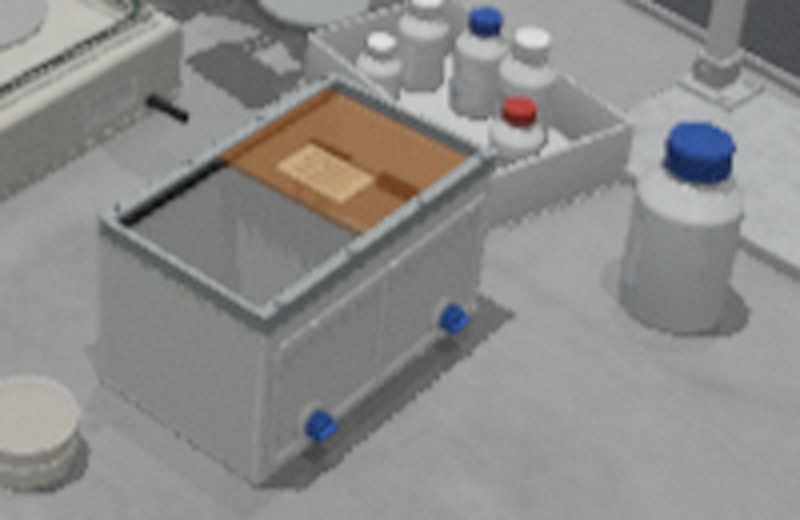

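View pics/c2.png

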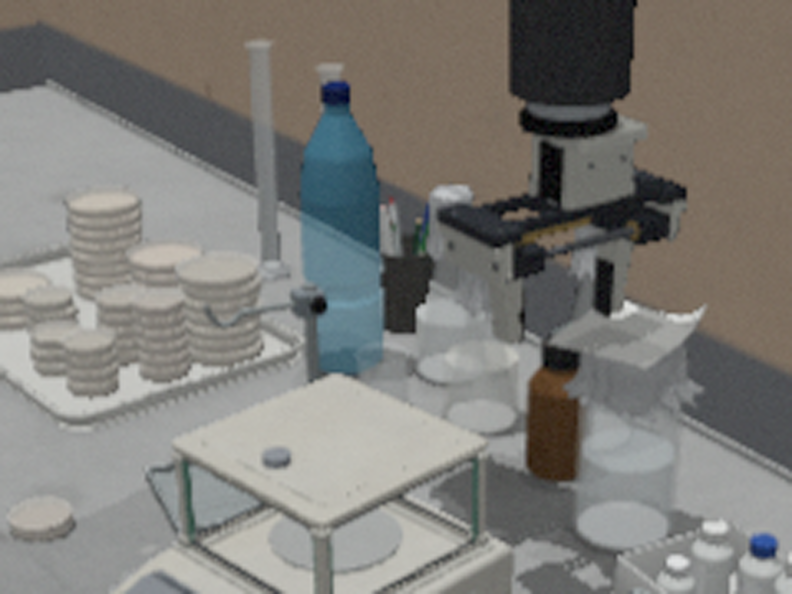

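View pics/c3.png

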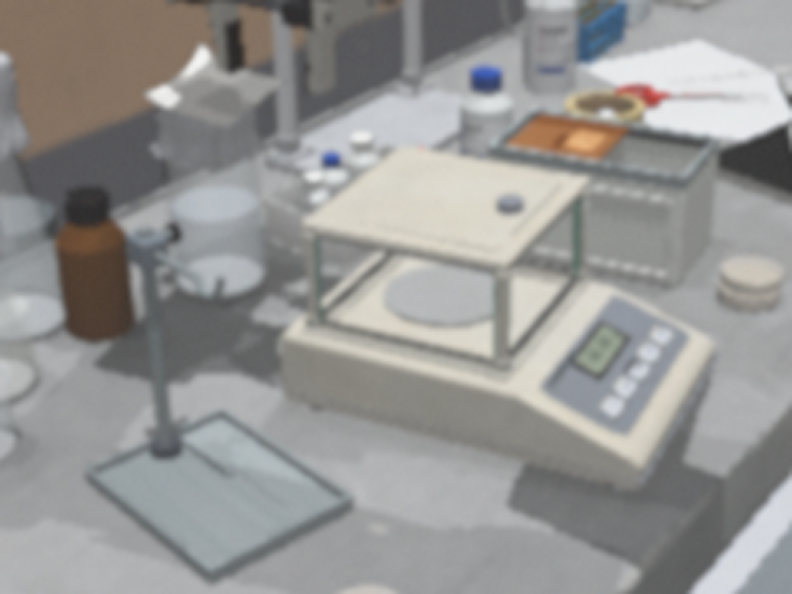

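Run:
```python
from h import *
S=load('scene0'); D=load('side0')
print('trough top corners FL FR RR RL')
P=[atz(S,310+a/4,250+b/4,.117) for a,b in [(103,215),(268,320),(492,153),(335,80)]]
for p in P: print(p.round(4))
print('size', [np.linalg.norm(P[i]-P[(i+1)%4]).round(4) for i in range(4)], 'ctr',np.mean(P,0).round(4))
ax=(P[3]+P[2]-P[0]-P[1])[:2]; print('yaw',np.degrees(np.arctan2(ax[1],ax[0])))
ay=(P[0]+P[3]-P[2]-P[1])[:2]; print('yaw y',np.degrees(np.arctan2(-ay[0],ay[1])))
print('side view')
Q=[(345,127+0),]
Q=[atz(D,200+a/3.3,170+b/3.3,.117) for a,b in [(527,115),(716,138),(680,183),(495,148)]]
for p in Q: print(p.round(4))
print('patch'); 
for a,b in [(278,168),(310,145),(375,180),(345,200)]: print(atz(S,310+a/4,250+b/4,.113).round(4))
print('cover front edge'); 
for a,b in [(222,160),(368,235)]: print(atz(S,310+a/4,250+b/4,.113).round(4))
print('tray')
T=[atz(D,200+a/3.3,170+b/3.3,.014) for a,b in [(90,475),(222,412),(352,500),(212,577)]]
for p in T: print(p.round(4))
print('ctr',np.mean(T,0), [np.linalg.norm(T[i]-T[(i+1)%4]).round(4) for i in range(4)])
print('depth pts')
for (u,v) in [(246,260),(245,245),(240,243),(265,258)]: print(u,v,dep(D,u,v).round(4))
for (u,v) in [(293,182),(275,186),(267,186)]: print(u,v,dep(S,u,v).round(4))
```

```text
trough top corners FL FR RR RL
[ 0.3892 -0.2429  0.117 ]
[ 0.4063 -0.3579  0.117 ]
[ 0.5982 -0.3225  0.117 ]
[ 0.5767 -0.2171  0.117 ]
size [np.float64(0.1162), np.float64(0.1952), np.float64(0.1075), np.float64(0.1893)] ctr [ 0.4926 -0.2851  0.117 ]
yaw 9.168934257675186
yaw y 9.95043589129311
side view
[ 0.5932 -0.2965  0.117 ]
[ 0.4055 -0.3483  0.117 ]
[ 0.3836 -0.228   0.117 ]
[ 0.5709 -0.2026  0.117 ]
patch
[ 0.496  -0.2604  0.113 ]
[ 0.5249 -0.2542  0.113 ]
[ 0.5321 -0.2996  0.113 ]
[ 0.5065 -0.3036  0.113 ]
cover front edge
[ 0.4755 -0.2367  0.113 ]
[ 0.4959 -0.3331  0.113 ]
tray
[0.5999 0.3123 0.014 ]
[0.5785 0.1883 0.014 ]
[0.4163 0.2221 0.014 ]
[0.4395 0.3477 0.014 ]
ctr [0.5085574  0.26760329 0.014     ] [np.float64(0.1258), np.float64(0.1657), np.float64(0.1278), np.float64(0.1642)]
depth pts
246 260 [0.5819 0.2488 0.1454]
245 245 [0.5733 0.2552 0.1917]
240 243 [0.585  0.2599 0.1957]
265 258 [0.4936 0.2705 0.1868]
293 182 [0.5785 0.238  0.1857]
275 186 [0.6611 0.5101 0.0574]
267 186 [0.6329 0.5181 0.0617]
```

Emit:
servo_tool(deltas=[[[0.02, -0.04, -0.03, -2, 0], [0.05, -0.08, -0.06, -5, 0], [0.08, -0.12, -0.06, -9.5, 0], [0.11, -0.16, -0.06, -9.5, 0], [0.14, -0.2, -0.06, -9.5, 0], [0.16, -0.24, -0.06, -9.5, 0], [0.16, -0.24, -0.06, -9.5, 0], [0.16, -0.24, -0.06, -9.5, 0], [0.16, -0.24, -0.06, -9.5, 0]]])

```text
clock: 1.05
ee_pos: [0.5152, -0.2397, 0.2864]
ee_rot: [0.26, -3.131, -0.0]
contact_force: [-0.0, -0.1, 0.2]
opening: 0.241
```

Run:
```python
from h import *
snap('wrist','w1')
```

```text
(no output)
```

View pics/w1.png

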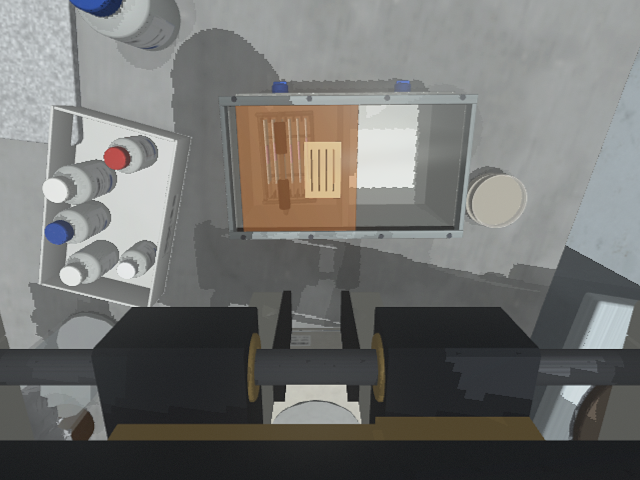

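Run:
```python
from h import *
crop('w1',210,80,490,250,2.85,'c4')
```

```text
(no output)
```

View pics/c4.png

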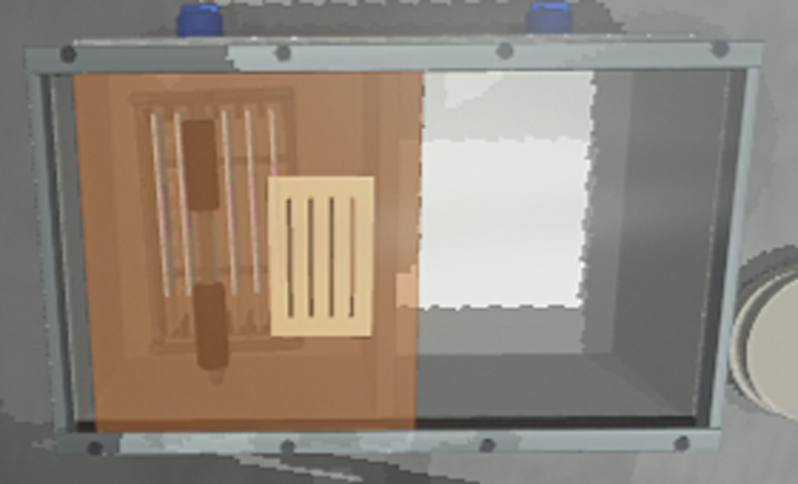

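Run:
```python
from h import *
W=load('w1')
f=lambda a,b,z: atz(W,210+a/2.85,80+b/2.85,z)
P=[f(*q,.117) for q in [(25,47),(765,42),(720,445),(57,452)]]
for p in P: print(p.round(4))
c=np.mean(P,0); print('ctr',c, [np.linalg.norm(P[i]-P[(i+1)%4]).round(4) for i in range(4)])
ax=P[0]+P[3]-P[1]-P[2]; yaw=np.arctan2(ax[1],ax[0]); print(np.degrees(yaw))
R=np.array([[np.cos(yaw),np.sin(yaw)],[-np.sin(yaw),np.cos(yaw)]])
def t(n,p): print(n,p.round(4),'trough:',(R@(p-c)[:2]).round(4))
for q in [(268,178),(374,178),(374,335),(272,335),(321,257)]: t('patch',f(*q,.113))
for q in [(420,250),(78,75),(96,428)]: t('cover edge',f(*q,.113))
for q in [(184,120),(213,120),(196,208),(218,208),(195,285),(224,285),(198,368),(228,368)]: t('sleeve',f(*q,.097))
for q in [(205,240),(209,282),(208,250)]: t('wire',f(*q,.097))
S=load('scene0');print(proj(S,[list(c[:2])+[.117]]))
```

```text
[ 0.6043 -0.3181  0.117 ]
[ 0.4075 -0.3522  0.117 ]
[ 0.388  -0.2399  0.117 ]
[ 0.5843 -0.205   0.117 ]
ctr [ 0.49602918 -0.27879644  0.117     ] [np.float64(0.1997), np.float64(0.114), np.float64(0.1994), np.float64(0.1149)]
9.954486695321002
patch [ 0.5343 -0.2945  0.113 ] trough: [ 0.0349 -0.0221]
patch [ 0.5047 -0.2994  0.113 ] trough: [ 0.005  -0.0218]
patch [ 0.4964 -0.255   0.113 ] trough: [0.0045 0.0233]
patch [ 0.5261 -0.2501  0.113 ] trough: [0.0345 0.0231]
patch [ 0.5157 -0.2751  0.113 ] trough: [0.02   0.0003]
cover edge [ 0.4879 -0.2817  0.113 ] trough: [-0.0085 -0.0015]
cover edge [ 0.5901 -0.3132  0.113 ] trough: [ 0.0867 -0.0502]
cover edge [ 0.5741 -0.2131  0.113 ] trough: [0.0883 0.0512]
sleeve [ 0.5612 -0.3055  0.097 ] trough: [ 0.0596 -0.0376]
sleeve [ 0.5529 -0.3069  0.097 ] trough: [ 0.0511 -0.0375]
sleeve [ 0.5543 -0.2811  0.097 ] trough: [ 0.057  -0.0123]
sleeve [ 0.5479 -0.2821  0.097 ] trough: [ 0.0505 -0.0122]
sleeve [ 0.5515 -0.2581  0.097 ] trough: [0.0582 0.0108]
sleeve [ 0.5428 -0.2596  0.097 ] trough: [0.0494 0.0108]
sleeve [ 0.547  -0.2326  0.097 ] trough: [0.0582 0.0367]
sleeve [ 0.5378 -0.2341  0.097 ] trough: [0.0489 0.0368]
wire [ 0.5504 -0.2721  0.097 ] trough: [ 0.0547 -0.0028]
wire [ 0.5474 -0.2597  0.097 ] trough: [0.0539 0.0099]
wire [ 0.5491 -0.2693  0.097 ] trough: [0.0539 0.0002]
[[385.07503669 294.58292186]]
```

Emit:
servo_tool(deltas=[[[0.001, -0.018, 0.03, -0.5, 0], [0.001, -0.035, 0.07, -0.5, 0], [0.001, -0.035, 0.11, -0.5, 0], [0.001, -0.035, 0.145, -0.5, 0], [0.001, -0.035, 0.162, -0.5, 0], [0.001, -0.035, 0.166, -0.5, 0], [0.001, -0.035, 0.168, -0.5, 0], [0.001, -0.035, 0.168, -0.5, 0]]])

```text
clock: 1.9
ee_pos: [0.5209, -0.2744, 0.1194]
ee_rot: [-0.276, 3.128, -0.001]
contact_force: [-0.2, -0.5, -0.2]
opening: 0.002
```

Emit:
servo_tool(deltas=[[[0, 0, 0.004, 0, 0], [0, 0, 0.007, 0, 0], [0, 0, 0.009, 0, 0], [0, 0, 0.009, 0, 0], [0, 0, 0.009, 0, 0]]])

```text
clock: 2.4
ee_pos: [0.5204, -0.2747, 0.1103]
ee_rot: [-0.274, 3.128, -0.001]
contact_force: [0.0, 1.7, 4.6]
opening: 0.006
```

Emit:
servo_tool(deltas=[[[0.005, 0, 0.0002, 0, 0], [0.015, 0, 0.0002, 0, 0], [0.025, 0, 0.0002, 0, 0], [0.035, 0, 0.0002, 0, 0], [0.045, 0, 0.0002, 0, 0], [0.055, 0, 0.0002, 0, 0], [0.065, 0, 0.0002, 0, 0], [0.075, 0, 0.0002, 0, 0], [0.082, 0, 0.0002, 0, 0], [0.085, 0, 0.0002, 0, 0]]])

```text
clock: 3.4
ee_pos: [0.4354, -0.2897, 0.1098]
ee_rot: [-0.273, 3.129, -0.0]
contact_force: [0.6, 2.7, 5.5]
opening: 0.003
```

Emit:
servo_tool(deltas=[[[0.002, 0, 0, 0, 0], [0.004, 0, 0, 0, 0], [0.006, 0, 0, 0, 0], [0.007, 0, 0, 0, 0], [0.007, 0, 0, 0, 0]]])

```text
clock: 3.9
ee_pos: [0.4297, -0.2911, 0.1098]
ee_rot: [-0.274, 3.128, -0.001]
contact_force: [3.3, 0.4, 6.2]
opening: 0.006
```

Run:
```python
from h import *
snap('scene','s2'); crop('s2',310,220,510,370,4,'c5')
```

```text
(no output)
```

View pics/c5.png

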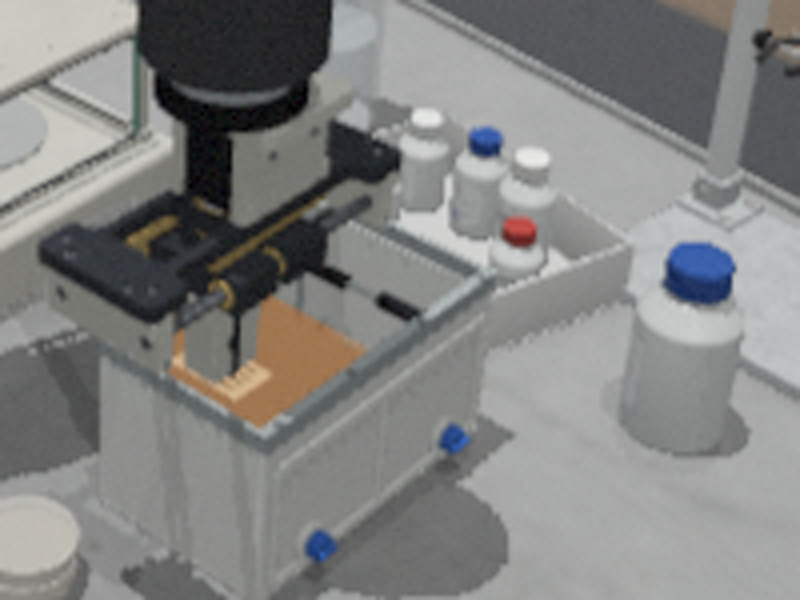

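Emit:
servo_tool(deltas=[[[0, 0, -0.005, 0, 0], [0, 0, -0.02, 0, 0], [0, 0, -0.06, 0, 0], [-0.03, 0.01, -0.1, 0, 0.3], [-0.06, 0.025, -0.14, 0, 0.3], [-0.08, 0.035, -0.17, 0, 0.3], [-0.092, 0.035, -0.177, 0, 0.3], [-0.092, 0.035, -0.177, 0, 0.3], [-0.092, 0.035, -0.177, 0, 0.3]]])

```text
clock: 4.85
ee_pos: [0.5121, -0.2399, 0.2848]
ee_rot: [0.273, -3.126, -0.002]
contact_force: [-0.8, 0.1, 0.1]
opening: 0.305
```

Run:
```python
from h import *
snap('wrist','w2'); crop('w2',210,80,490,250,2.85,'c6')
```

```text
(no output)
```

View pics/c6.png

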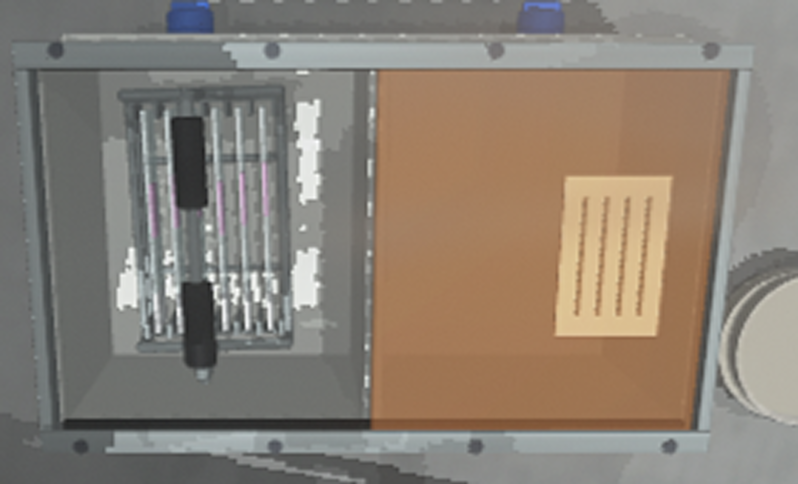

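Run:
```python
from h import *
W=load('w2')
f=lambda a,b,z: atz(W,210+a/2.85,80+b/2.85,z)
A=f(189,163,.097); B=f(199,324,.097)
# ends of sleeves
e=[f(*q,.097) for q in [(171,117),(203,117),(177,207),(207,207),(183,283),(212,283),(186,367),(215,367)]]
for x in e: print(x.round(4))
m=np.mean(e,0); d=np.mean(e[4:],0)-np.mean(e[:4],0); print('mid',m,'dist',np.linalg.norm(d),'yaw',np.degrees(np.arctan2(-d[0],d[1])))
P=[f(*q,.117) for q in [(14,43),(753,42),(708,448),(42,445)]]; print('trough',np.mean(P,0))
D=load('side0');S=load('scene0')
for n,u,v in [('blue',128,250),('bluecap',122,212),('flask',195,190),('cyl',145,260),('brown',228,255),('brown cap',228,234),('paper beaker',265,205),('post tall',25,260)]: print(n,dep(D,u,v).round(3))
for n,u,v in [('blue',303,165),('bluecap',301,119),('brown',370,215),('beaker345',345,200),('beaker388',390,235)]: print(n,dep(S,u,v).round(3))
```

```text
[ 0.5612 -0.3061  0.097 ]
[ 0.552  -0.3077  0.097 ]
[ 0.5559 -0.281   0.097 ]
[ 0.5471 -0.2825  0.097 ]
[ 0.551  -0.2588  0.097 ]
[ 0.5423 -0.2603  0.097 ]
[ 0.5464 -0.2331  0.097 ]
[ 0.5375 -0.2346  0.097 ]
mid [ 0.54918305 -0.27052433  0.097     ] dist 0.048563040547584715 yaw 11.599803202209907
trough [ 0.49577138 -0.27980713  0.117     ]
blue [0.713 0.47  0.227]
bluecap [0.734 0.454 0.306]
flask [0.846 0.174 0.255]
cyl [0.712 0.436 0.187]
brown [0.771 0.146 0.06 ]
brown cap [0.775 0.133 0.122]
paper beaker [0.712 0.037 0.196]
post tall [0.837 0.627 0.232]
blue [0.726 0.417 0.152]
bluecap [0.741 0.444 0.303]
brown [0.772 0.106 0.072]
beaker345 [0.773 0.236 0.074]
beaker388 [ 0.729 -0.035  0.079]
```

Emit:
servo_tool(deltas=[[[-0.007, 0.03, -0.01, 2, 0.3], [-0.014, 0.075, -0.015, 4, 0.3], [-0.02, 0.12, -0.015, 7, 0.3], [-0.026, 0.165, -0.015, 10, 0.3], [-0.032, 0.21, -0.015, 13, 0.3], [-0.04, 0.255, -0.015, 16, 0.3], [-0.047, 0.3, -0.015, 19, 0.3], [-0.053, 0.345, -0.015, 22, 0.3], [-0.058, 0.39, -0.015, 22, 0.3], [-0.063, 0.43, -0.015, 22, 0.3]]])

```text
clock: 5.9
ee_pos: [0.4997, 0.1949, 0.3003]
ee_rot: [-0.329, -3.122, 0.002]
contact_force: [0.9, 0.5, 0.0]
opening: 0.298
```

Run:
```python
from h import *
print(bot.observe()['ee_pos'],bot.observe()['joints'])
```

```text
[0.49965304 0.1948884  0.30028193] [ 7.37357798e-01  8.97194418e-02 -1.71193869e-01 -3.60458260e-04
 -1.31225639e+00 -9.47178991e-01]
```

Emit:
servo_tool(deltas=[[[0.008, 0.035, 0, 0, 0.3], [0.018, 0.075, 0, 0, 0.3], [0.028, 0.106, 0, 0, 0.3], [0.028, 0.106, 0, 0, 0.3], [0.028, 0.106, 0, 0, 0.3], [0.028, 0.106, 0, 0, 0.3]]])

```text
clock: 6.5
ee_pos: [0.4954, 0.3023, 0.3008]
ee_rot: [-0.329, -3.123, 0.002]
contact_force: [0.1, 0.4, 0.9]
opening: 0.301
```

Run:
```python
from h import *
snap('wrist','w3')
```

```text
(no output)
```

View pics/w3.png

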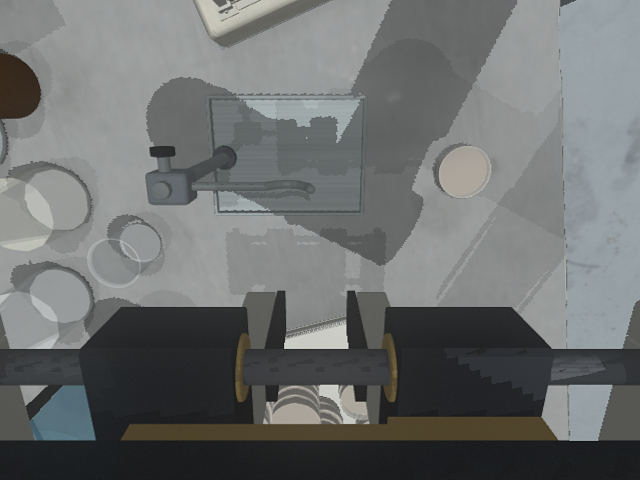

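Run:
```python
from h import *
crop('w3',130,85,380,225,3.2,'c7')
D=load('w3')
for v in range(178,200,2): print(v,[ (round(float(x),3)) for x in D['d'][v,180:320:10]])
```

```text
178 [0.263, 0.271, 0.34, 0.459, 0.455, 0.454, 0.453, 0.455, 0.454, 0.454, 0.453, 0.454, 0.452, 0.454]
180 [0.263, 0.272, 0.459, 0.46, 0.453, 0.454, 0.454, 0.452, 0.454, 0.452, 0.281, 0.282, 0.453, 0.455]
182 [0.263, 0.272, 0.274, 0.275, 0.274, 0.274, 0.273, 0.275, 0.275, 0.278, 0.281, 0.281, 0.276, 0.454]
184 [0.264, 0.271, 0.274, 0.272, 0.273, 0.273, 0.274, 0.273, 0.273, 0.276, 0.28, 0.281, 0.275, 0.268]
186 [0.265, 0.27, 0.274, 0.272, 0.273, 0.274, 0.273, 0.274, 0.273, 0.276, 0.281, 0.282, 0.275, 0.263]
188 [0.265, 0.271, 0.273, 0.273, 0.274, 0.274, 0.273, 0.273, 0.274, 0.278, 0.283, 0.285, 0.275, 0.263]
190 [0.264, 0.272, 0.276, 0.274, 0.274, 0.275, 0.274, 0.273, 0.275, 0.458, 0.456, 0.458, 0.457, 0.263]
192 [0.266, 0.271, 0.463, 0.464, 0.458, 0.459, 0.458, 0.458, 0.459, 0.459, 0.458, 0.458, 0.459, 0.264]
194 [0.266, 0.271, 0.464, 0.467, 0.459, 0.459, 0.458, 0.46, 0.459, 0.46, 0.459, 0.458, 0.457, 0.461]
196 [0.266, 0.272, 0.466, 0.465, 0.46, 0.459, 0.459, 0.461, 0.46, 0.457, 0.458, 0.46, 0.459, 0.46]
198 [0.266, 0.271, 0.465, 0.467, 0.461, 0.46, 0.461, 0.461, 0.46, 0.461, 0.462, 0.46, 0.461, 0.46]
```

View pics/c7.png

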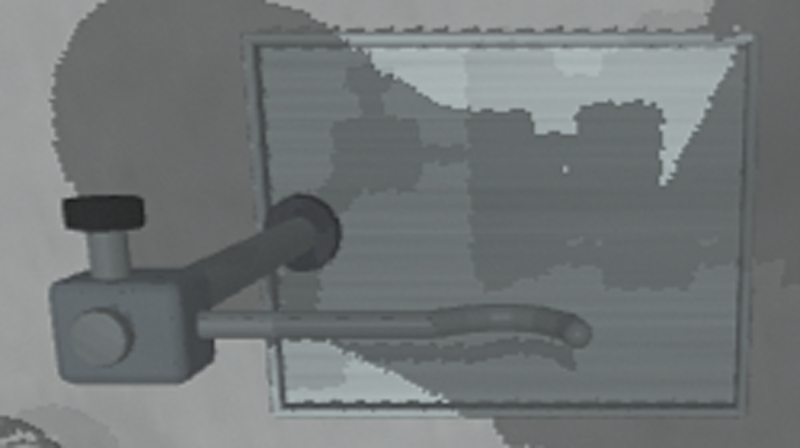

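Run:
```python
from h import *
W=load('w3')
f=lambda a,b,z: atz(W,130+a/3.2,85+b/3.2,z)
T=[f(*q,.014) for q in [(240,34),(759,36),(746,413),(272,414)]]
for p in T: print(p.round(4))
print('tray ctr',np.mean(T,0),[np.linalg.norm(T[i]-T[(i+1)%4]).round(4) for i in range(4)])
ax=T[0]+T[3]-T[1]-T[2]; yw=np.arctan2(ax[1],ax[0]); print('yaw',np.degrees(yw))
a=f(215,325,.185); b=f(425,323,.185); r=a-b; print('rod',a,b,np.degrees(np.arctan2(r[1],r[0])))
ux=np.array([np.cos(yw),np.sin(yw)])
tip=f(579,334,.196); print('tip',tip,'depth tip',dep(W,130+579/3.2,85+334/3.2))
dip=f(495,318,.177); print('dip',dip, 'depth',dep(W,130+500/3.2,85+318/3.2))
post=f(302,231,.014); print('postbase',post,'->seat',post[:2]-.08*ux)
blk=f(102,335,.202); print('posttop',blk,'->seat',blk[:2]-.08*ux)
print('tip->seat (tip centre ~-16.5)',tip[:2]+.0165*ux)
print('traj a in stand', [(ux@(p[:2]-tip[:2])).round(4) for p in (a,b,dip,post,blk)])
# lateral
n=np.array([-ux[1],ux[0]])
print('lateral', [(n@(p[:2]-tip[:2])).round(4) for p in (a,b,dip,post,blk)])
# bystander beaker position
bk=f(-20,560,.07); print(dep(W,112,262))
```

```text
[0.5878 0.1833 0.014 ]
[0.4222 0.2195 0.014 ]
[0.4486 0.3437 0.014 ]
[0.6141 0.3084 0.014 ]
tray ctr [0.51818976 0.26373752 0.014     ] [np.float64(0.1695), np.float64(0.1269), np.float64(0.1693), np.float64(0.1278)]
yaw -12.188107111540962
rod [0.56842292 0.25337158 0.185     ] [0.52409044 0.26247401 0.185     ] -11.60282303390561
tip [0.49161806 0.26977048 0.196     ] depth tip [0.49137909 0.26889711 0.20074195]
dip [0.50999332 0.2658576  0.177     ] depth [0.50856183 0.26557744 0.18023124]
postbase [0.58571272 0.24863252 0.014     ] ->seat [0.50751594 0.26552227]
posttop [0.58583613 0.24851936 0.202     ] ->seat [0.50763935 0.26540911]
tip->seat (tip centre ~-16.5) [0.50774615 0.26628696]
traj a in stand [np.float64(0.0785), np.float64(0.0333), np.float64(0.0188), np.float64(0.0964), np.float64(0.0966)]
lateral [np.float64(0.0002), np.float64(-0.0003), np.float64(0.0001), np.float64(-0.0008), np.float64(-0.0009)]
[0.73751265 0.33317769 0.03472507]
```

Emit:
servo_tool(deltas=[[[-0.01, -0.03, 0, -2, 0.3], [-0.022, -0.075, 0, -4, 0.3], [-0.036, -0.12, 0, -7, 0.3], [-0.05, -0.165, 0, -10, 0.3], [-0.064, -0.21, 0, -13, 0.3], [-0.078, -0.255, 0, -16, 0.3], [-0.092, -0.3, 0, -19, 0.3], [-0.106, -0.345, 0, -22, 0.3], [-0.12, -0.39, 0, -23.3, 0.3], [-0.134, -0.435, 0, -23.3, 0.3]]])

```text
clock: 7.55
ee_pos: [0.5353, -0.1526, 0.3019]
ee_rot: [-0.308, 3.126, -0.0]
contact_force: [1.3, -0.4, -0.3]
opening: 0.3
```

```bash
cat >> h.py <<'E'
def plan(target, yaw):
    "target TCP world, yaw of tool -x axis in world deg (mod 180)"
    o=bot.observe(); R=cv2.Rodrigues(np.array(o['ee_rot']))[0]; p=np.array(o['ee_pos'])
    y0=np.degrees(np.arctan2(-R[1,0],-R[0,0]))
    print('pos',p.round(4),'yaw',y0.round(2),'tilt',np.degrees(np.arccos(-R[2,2])).round(2),'delta tool',(R.T@(np.array(target)-p)).round(4),'turn',round(-(yaw-y0),2))
E
python3 - <<'E'
from h import *
plan([.5445,-.2475,.16],11.3)
E
```

```text
pos [ 0.5353 -0.1526  0.3019] yaw 11.27 tilt 0.05 delta tool [ 0.0096 -0.0948  0.1419] turn -0.03
```

Emit:
servo_tool(deltas=[[[0.004, -0.04, 0.01, 0, 0.3], [0.009, -0.08, 0.03, 0, 0.3], [0.01, -0.095, 0.06, 0, 0.3], [0.01, -0.095, 0.1, 0, 0.3], [0.01, -0.095, 0.13, 0, 0.3], [0.01, -0.095, 0.142, 0, 0.3], [0.01, -0.095, 0.142, 0, 0.3], [0.01, -0.095, 0.142, 0, 0.3]]])

```text
clock: 8.35
ee_pos: [0.5458, -0.2453, 0.161]
ee_rot: [-0.309, 3.125, -0.002]
contact_force: [0.2, 0.4, 0.6]
opening: 0.301
```

Run:
```python
from h import *
plan([.5445,-.2475,.08],11.3)
snap('wrist','w4');snap('scene','s4');crop('s4',310,200,510,350,4,'c8')
```

```text
pos [ 0.5458 -0.2453  0.161 ] yaw 11.31 tilt 0.11 delta tool [ 0.0018 -0.0018  0.081 ] turn 0.01
```

View pics/w4.png

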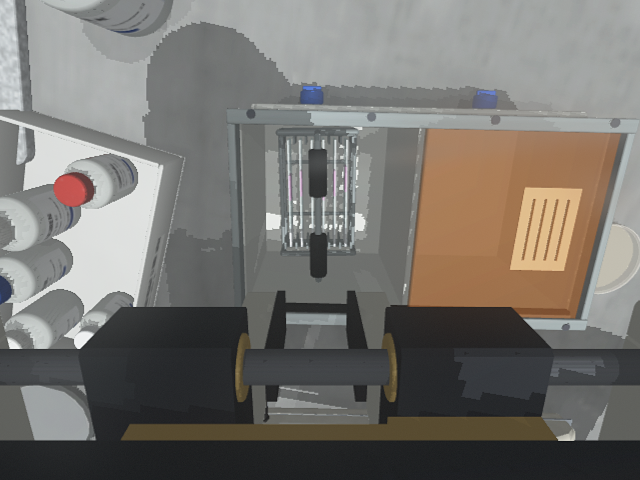

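View pics/c8.png

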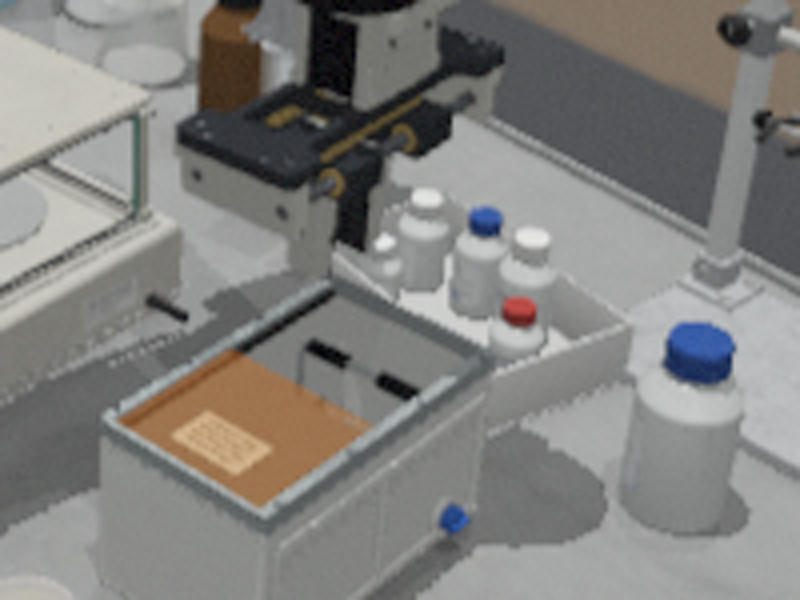

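Run:
```python
from h import *
W=load('w4')
for q in [(318,150),(318,197),(318.5,235),(318.5,277)]: print(atz(W,*q,.097).round(4))
crop('w4',260,110,380,300,3,'c9')
```

```text
[ 0.5574 -0.3062  0.097 ]
[ 0.5523 -0.2807  0.097 ]
[ 0.5476 -0.2587  0.097 ]
[ 0.5424 -0.2327  0.097 ]
```

View pics/c9.png

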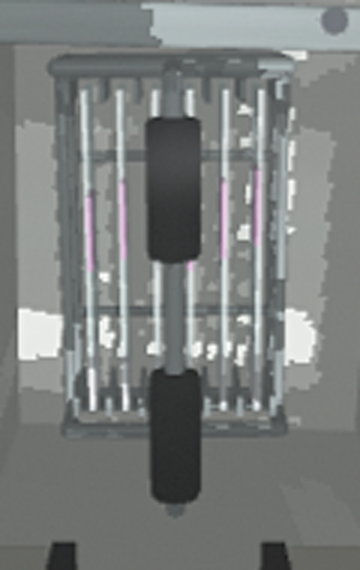

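Emit:
servo_tool(deltas=[[[0, -0.002, 0.02, 0, 0.25], [0, -0.002, 0.04, 0, 0.25], [0, -0.002, 0.055, 0, 0.25], [0, -0.002, 0.07, 0, 0.25], [0, -0.002, 0.079, 0, 0.25], [0, -0.002, 0.081, 0, 0.25], [0, -0.002, 0.081, 0, 0.25]]])

```text
clock: 9.15
ee_pos: [0.546, -0.2468, 0.079]
ee_rot: [-0.31, 3.126, -0.0]
contact_force: [1.3, 0.1, 1.0]
opening: 0.248
```

Free of contact. Close.

Emit:
servo_tool(deltas=[[[0, 0, 0, 0, 0], [0, 0, 0, 0, 0], [0, 0, 0, 0, 0], [0, 0, 0, 0, 0], [0, 0, 0, 0, 0], [0, 0, 0, 0, 0]]])

```text
clock: 9.75
ee_pos: [0.5458, -0.2468, 0.0789]
ee_rot: [-0.31, 3.126, -0.0]
contact_force: [-0.7, -0.1, 5.2]
opening: 0.103
```

Emit:
servo_tool(deltas=[[[0, 0, -0.003, 0, 0], [0, 0, -0.008, 0, 0], [0, 0, -0.015, 0, 0], [0, 0, -0.025, 0, 0], [0, 0, -0.035, 0, 0], [0, 0, -0.035, 0, 0], [0, 0, -0.035, 0, 0]]])

```text
clock: 10.45
ee_pos: [0.5457, -0.2467, 0.1138]
ee_rot: [-0.309, 3.125, -0.0]
contact_force: [0.1, 0.6, -2.1]
opening: 0.107
```

Run:
```python
from h import *
plan([.5445,-.2475,.08],11.3)
snap('wrist','w5');snap('scene','s5');crop('s5',310,200,510,350,4,'c10')
```

```text
pos [ 0.5457 -0.2467  0.1138] yaw 11.3 tilt 0.06 delta tool [ 0.0014 -0.0005  0.0338] turn -0.0
```

View pics/w5.png

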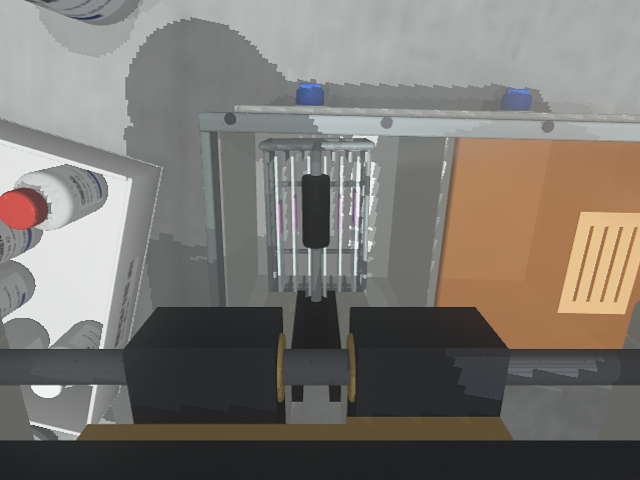

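View pics/c10.png

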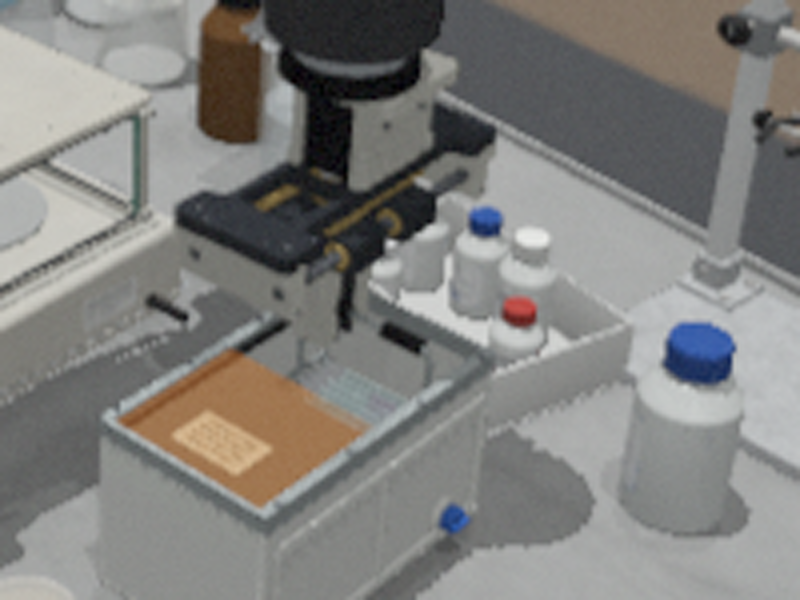

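Run:
```python
from h import *
W=load('w5'); R=cv2.Rodrigues(np.array(bot.observe()['ee_rot']))[0]; p=np.array(bot.observe()['ee_pos'])
for q in [(316,182),(316,200),(316,220),(316,240),(316,265),(316,285)]:
    P=dep(W,*q); print(P.round(4),'tool',(R.T@(P-p)).round(4))
```

```text
[ 0.5571 -0.305   0.1356] tool [-0.0002 -0.0595 -0.0225]
[ 0.5559 -0.2988  0.1354] tool [-0.0003 -0.0532 -0.0224]
[ 0.5546 -0.292   0.1365] tool [-0.0003 -0.0463 -0.0234]
[ 0.5531 -0.2848  0.1365] tool [-0.0003 -0.039  -0.0235]
[ 0.551  -0.2742  0.1334] tool [-0.0003 -0.0282 -0.0203]
[ 0.5494 -0.2661  0.133 ] tool [-0.0003 -0.0199 -0.0199]
```

Emit:
servo_tool(deltas=[[[0, 0, -0.01, 0, 0], [0, 0, -0.025, 0, 0], [0, 0, -0.045, 0, 0], [0, 0, -0.07, 0, 0], [0, 0, -0.095, 0, 0], [0, 0, -0.12, 0, 0], [0, 0, -0.145, 0, 0], [0, 0, -0.17, 0, 0], [0, 0, -0.188, 0, 0], [0, 0, -0.2, 0, 0]]])

```text
clock: 11.55
ee_pos: [0.5457, -0.2469, 0.3154]
ee_rot: [-0.309, 3.125, -0.001]
contact_force: [-0.1, -0.0, -1.7]
opening: 0.106
```

Run:
```python
from h import *
plan([.4393,.3047,.314],-12)
print(bot.observe()['joints'],bot.observe()['contact_force'])
```

```text
pos [ 0.5457 -0.2469  0.3154] yaw 11.31 tilt 0.11 delta tool [-0.0038  0.5617  0.001 ] turn 23.31
[-9.86920883e-02  1.89259394e-01 -1.98335703e-02  2.96472125e-04
 -1.35986502e+00  2.95953555e-01] [-0.0796496 -0.0091016 -1.7012729]
```

Emit:
servo_tool(deltas=[[[0, 0.005, 0, 0, 0], [0, 0.017, 0, 1, 0], [0, 0.035, 0, 2, 0], [0, 0.06, 0, 3, 0], [0, 0.09, 0, 5, 0], [0, 0.12, 0, 7, 0], [0, 0.15, 0, 9, 0], [-0.001, 0.18, 0, 11, 0], [-0.001, 0.21, 0, 12, 0], [-0.002, 0.24, 0, 13, 0]]])

```text
clock: 12.55
ee_pos: [0.4993, -0.0098, 0.3122]
ee_rot: [-0.048, -3.139, 0.0]
contact_force: [0.6, -0.6, -2.4]
opening: 0.101
```

Run:
```python
from h import *
plan([.4393,.3047,.314],-12)
```

```text
pos [ 0.4993 -0.0098  0.3122] yaw -1.75 tilt 0.1 delta tool [ 0.0695  0.3125 -0.0018] turn 10.25
```

Emit:
servo_tool(deltas=[[[0.006, 0.03, 0, 1, 0], [0.013, 0.06, 0, 2, 0], [0.02, 0.09, 0, 3, 0], [0.027, 0.12, 0, 4, 0], [0.034, 0.15, 0, 5.5, 0], [0.041, 0.18, 0, 7, 0], [0.048, 0.21, 0, 8.5, 0], [0.055, 0.24, 0, 10, 0], [0.061, 0.268, 0, 10.3, 0], [0.066, 0.292, 0, 10.3, 0]]])

```text
clock: 13.55
ee_pos: [0.442, 0.284, 0.3121]
ee_rot: [-0.328, -3.123, 0.002]
contact_force: [0.2, 1.0, -2.1]
opening: 0.103
```

Run:
```python
from h import *
plan([.4393,.3047,.23],-12)
```

```text
pos [0.442  0.284  0.3121] yaw -11.98 tilt 0.1 delta tool [0.0068 0.0198 0.0821] turn 0.02
```

Emit:
servo_tool(deltas=[[[0.004, 0.012, 0.005, 0, 0], [0.007, 0.02, 0.02, 0, 0], [0.007, 0.02, 0.045, 0, 0], [0.007, 0.02, 0.07, 0, 0], [0.007, 0.02, 0.092, 0, 0], [0.007, 0.02, 0.108, 0, 0], [0.007, 0.02, 0.116, 0, 0], [0.007, 0.02, 0.119, 0, 0], [0.007, 0.02, 0.119, 0, 0], [0.007, 0.02, 0.119, 0, 0]]])

```text
clock: 14.55
ee_pos: [0.4408, 0.3041, 0.1951]
ee_rot: [0.328, 3.124, 0.001]
contact_force: [0.4, 0.5, -1.7]
opening: 0.103
```

Run:
```python
from h import *
plan([.5127,.2891,.193],-12)
snap('wrist','w6');snap('scene','s6');snap('side','d6');crop('d6',200,170,400,320,4,'c11');crop('s6',220,130,380,250,5,'c12')
W=load('w6'); R=cv2.Rodrigues(np.array(bot.observe()['ee_rot']))[0]; p=np.array(bot.observe()['ee_pos'])
for q in [(316,182),(316,200),(316,220),(316,240),(316,265),(316,285)]:
    P=dep(W,*q); print(P.round(4),'tool',(R.T@(P-p)).round(4))
```

```text
pos [0.4408 0.3041 0.1951] yaw -12.0 tilt 0.07 delta tool [-0.0734  0.0003  0.0022] turn 0.0
[0.4282 0.246  0.2175] tool [ 0.0001 -0.0595 -0.0225]
[0.4295 0.2519 0.2183] tool [ 0.0001 -0.0534 -0.0233]
[0.431  0.2589 0.2183] tool [ 0.0001 -0.0462 -0.0233]
[0.4325 0.266  0.2186] tool [ 0.0001 -0.039  -0.0236]
[0.4347 0.2763 0.2161] tool [ 0.0001 -0.0285 -0.021 ]
[0.4365 0.2846 0.2151] tool [ 0.0001 -0.0199 -0.02  ]
```

View pics/w6.png

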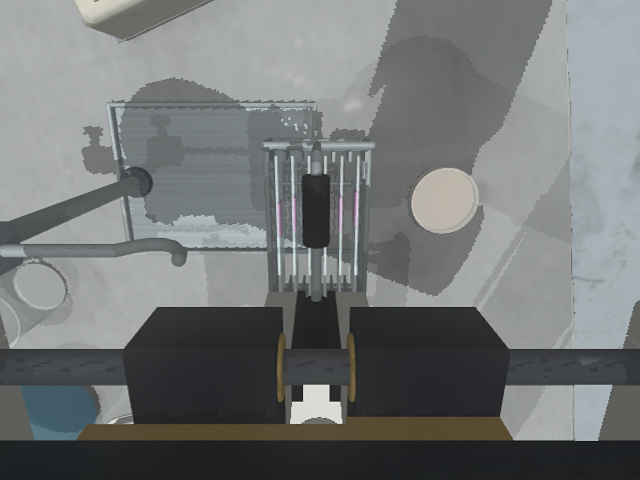

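View pics/c11.png

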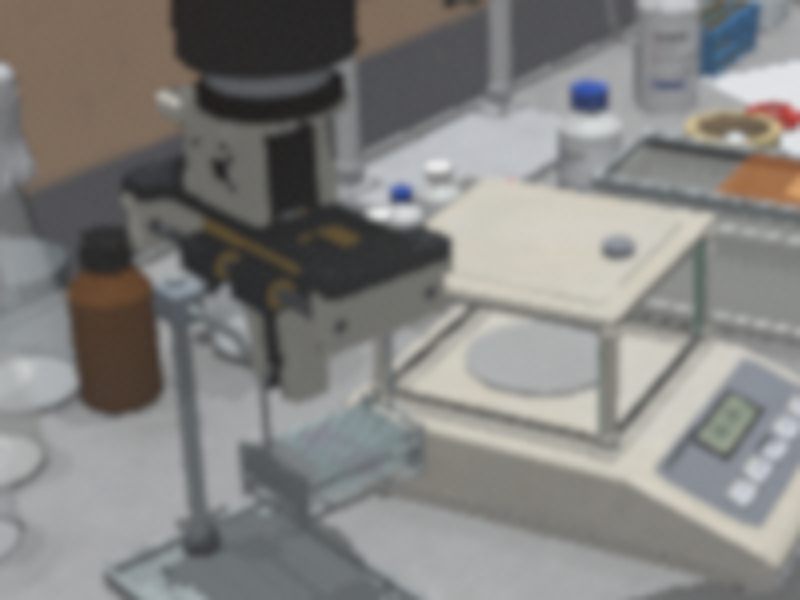

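View pics/c12.png

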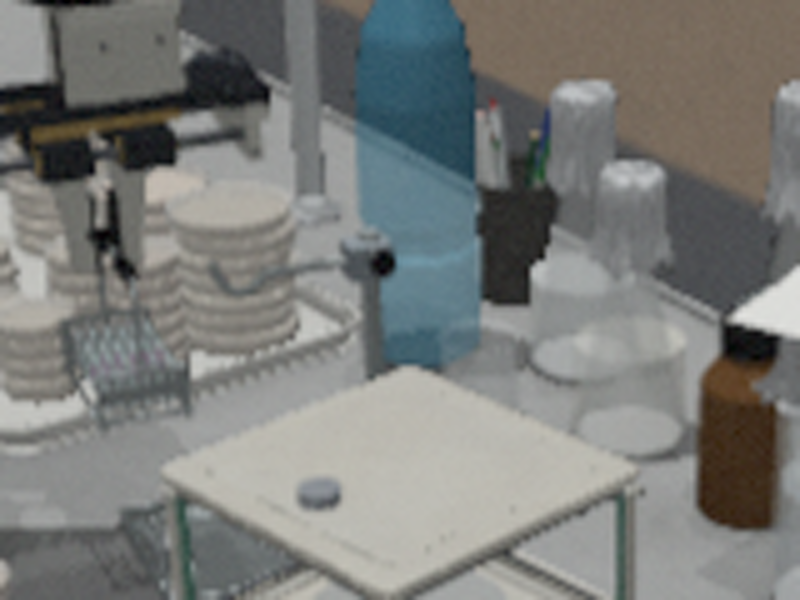

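Run:
```python
from h import *
crop('w6',100,220,340,310,3.3,'c13')
```

```text
(no output)
```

View pics/c13.png

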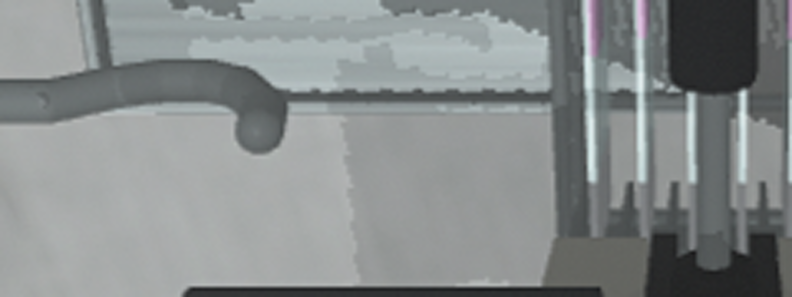

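Run:
```python
from h import *
W=load('w6'); R=cv2.Rodrigues(np.array(bot.observe()['ee_rot']))[0]; p=np.array(bot.observe()['ee_pos'])
g=lambda a,b,z:(R.T@(atz(W,100+a/3.3,220+b/3.3,z)-p)).round(4)
print('tip',g(261,130,.196),'dip',g(185,82,.176),'rod',g(25,102,.185))
print('sleeve inner end',g(713,95,.213),g(713,95,.217),'sleeve outer', )
print((R.T@(atz(W,316,175,.213)-p)).round(4))
```

```text
tip [-0.0574 -0.0231 -0.0009] dip [-0.0746 -0.0228  0.0191] rod [-0.0929 -0.023   0.0101]
sleeve inner end [ 0.0001 -0.0337 -0.018 ] [ 0.0001 -0.0351 -0.022 ] sleeve outer
[ 0.0001 -0.0611 -0.018 ]
```

Emit:
servo_tool(deltas=[[[-0.006, 0, 0, 0, 0], [-0.018, 0, 0, 0, 0], [-0.033, 0, 0, 0, 0], [-0.048, 0, 0, 0, 0], [-0.062, 0, 0, 0, 0], [-0.071, 0, 0, 0, 0], [-0.074, 0, 0, 0, 0], [-0.074, 0, 0, 0, 0], [-0.074, 0, 0, 0, 0]]])

```text
clock: 15.6
ee_pos: [0.5126, 0.2884, 0.1943]
ee_rot: [-0.329, -3.124, 0.0]
contact_force: [-0.1, -0.1, -1.5]
opening: 0.106
```

Run:
```python
from h import *
plan([.5127,.2891,.163],-12)
snap('wrist','w7');crop('w7',180,130,460,340,2.8,'c14');snap('side','d7');crop('d7',200,190,360,310,5,'c15')
```

```text
pos [0.5126 0.2884 0.1943] yaw -12.01 tilt 0.02 delta tool [0.     0.0007 0.0313] turn -0.01
```

View pics/c14.png

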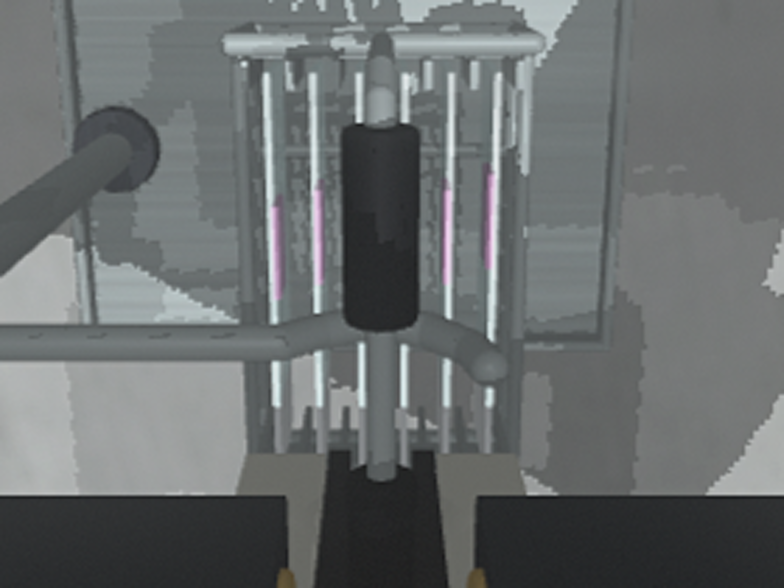

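View pics/c15.png

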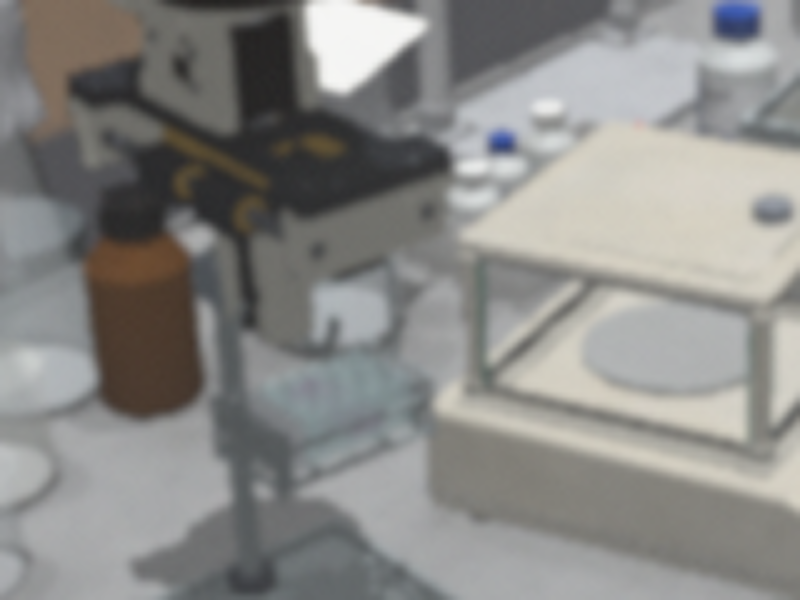

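Emit:
servo_tool(deltas=[[[0, 0, 0.006, 0, 0], [0, 0, 0.013, 0, 0], [0, 0, 0.02, 0, 0], [0, 0, 0.026, 0, 0], [0, 0, 0.029, 0, 0], [0, 0, 0.029, 0, 0], [0, 0, 0.029, 0, 0]]])

```text
clock: 16.4
ee_pos: [0.513, 0.2885, 0.1654]
ee_rot: [0.328, 3.124, -0.0]
contact_force: [0.2, -0.4, -2.1]
opening: 0.103
```

Emit:
servo_tool(deltas=[[[0, 0, 0.001, 0, 0], [0, 0, 0.002, 0, 0], [0, 0, 0.0025, 0, 0], [0, 0, 0.0025, 0, 0], [0, 0, 0.0025, 0, 0]]])

```text
clock: 16.9
ee_pos: [0.513, 0.2886, 0.1631]
ee_rot: [0.328, 3.124, 0.001]
contact_force: [0.0, -0.6, -0.1]
opening: 0.102
```

Emit:
servo_tool(deltas=[[[0, 0, 0.0005, 0, 0], [0, 0, 0.0005, 0, 0], [0, 0, 0.0005, 0, 0]]])

```text
clock: 17.2
ee_pos: [0.5131, 0.2886, 0.1627]
ee_rot: [0.328, 3.124, 0.001]
contact_force: [0.3, 0.1, 2.2]
opening: 0.105
```

Run:
```python
from h import *
for i in range(3): 
    snap('wrist','w8'); print(bot.observe()['contact_force'].round(2))
W=load('w8'); R=cv2.Rodrigues(np.array(bot.observe()['ee_rot']))[0]; p=np.array(bot.observe()['ee_pos'])
for q in [(316,182),(316,200),(316,220),(316,240),(316,265),(316,285)]:
    P=dep(W,*q); print(P.round(4),'tool',(R.T@(P-p)).round(4))
crop('w8',180,130,460,340,2.8,'c16')
```

```text
[-0.29  0.82  1.58]
[0.33 0.64 1.96]
[-1.04  0.57  1.21]
[0.5004 0.2301 0.1868] tool [ 0.0002 -0.0598 -0.0242]
[0.5017 0.2365 0.1852] tool [ 0.0002 -0.0533 -0.0227]
[0.5031 0.2431 0.1867] tool [ 0.0002 -0.0465 -0.0241]
[0.5047 0.2505 0.1857] tool [ 0.0002 -0.0389 -0.0231]
[0.5069 0.2605 0.184 ] tool [ 0.0002 -0.0287 -0.0215]
[0.5085 0.2684 0.184 ] tool [ 0.0002 -0.0207 -0.0214]
```

View pics/c16.png

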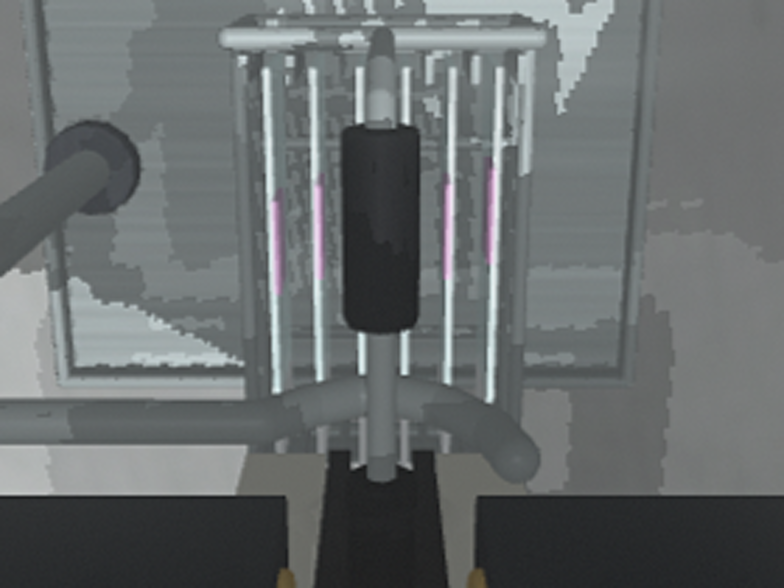

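Emit:
servo_tool(deltas=[[[0, 0, 0, 0, 0.12], [0, 0, 0, 0, 0.14], [0, 0, 0, 0, 0.17], [0, 0, 0, 0, 0.2], [0, 0, 0, 0, 0.24], [0, 0, 0, 0, 0.28], [0, 0, 0, 0, 0.3], [0, 0, 0, 0, 0.3], [0, 0, 0, 0, 0.3], [0, 0, 0, 0, 0.3]]])

```text
clock: 18.35
ee_pos: [0.5128, 0.2884, 0.1624]
ee_rot: [-0.328, -3.124, 0.0]
contact_force: [-0.4, -0.5, -0.1]
opening: 0.302
```

Run:
```python
from h import *
snap('wrist','w9')
W=load('w9'); R=cv2.Rodrigues(np.array(bot.observe()['ee_rot']))[0]; p=np.array(bot.observe()['ee_pos'])
for q in [(316,182),(316,200),(316,220),(316,240),(316,265),(316,285)]:
    P=dep(W,*q); print(P.round(4),'tool',(R.T@(P-p)).round(4))
crop('w9',180,130,460,340,2.8,'c17')
```

```text
[0.5002 0.23   0.1864] tool [ 0.0002 -0.0598 -0.024 ]
[0.5015 0.2362 0.1857] tool [ 0.0002 -0.0534 -0.0233]
[0.503  0.243  0.1865] tool [ 0.0002 -0.0465 -0.0241]
[0.5045 0.2503 0.1859] tool [ 0.0002 -0.039  -0.0235]
[0.5067 0.2605 0.1835] tool [ 0.0002 -0.0286 -0.0211]
[0.5085 0.2688 0.1825] tool [ 0.0002 -0.0201 -0.0201]
```

View pics/c17.png

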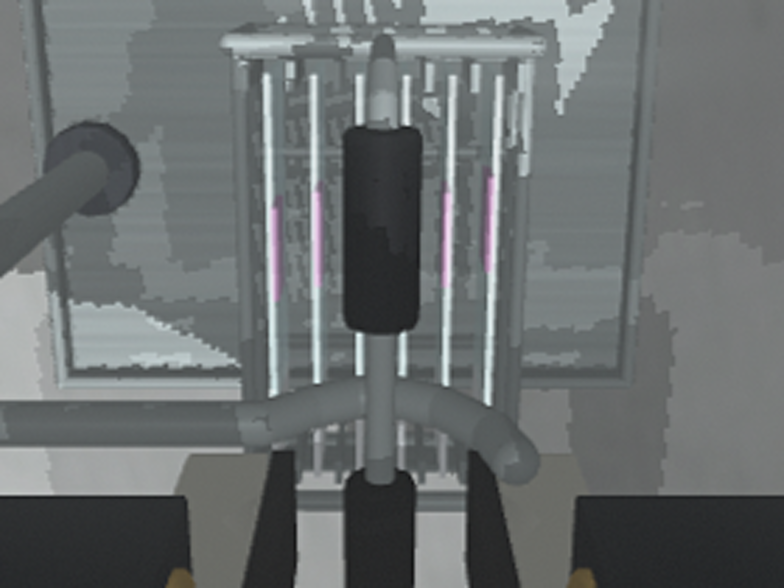

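Emit:
servo_tool(deltas=[[[0, 0, -0.004, 0, 0.3], [0, 0, -0.01, 0, 0.3], [0, 0, -0.02, 0, 0.3], [0, 0, -0.035, 0, 0.3], [0, 0, -0.055, 0, 0.3], [0, 0, -0.08, 0, 0.3], [0, 0, -0.11, 0, 0.3], [0, 0, -0.13, 0, 0.3], [0, 0, -0.135, 0, 0.3], [0, 0, -0.135, 0, 0.3]]])

```text
clock: 19.4
ee_pos: [0.5131, 0.2887, 0.2988]
ee_rot: [0.328, 3.123, 0.003]
contact_force: [0.2, 0.2, -0.4]
opening: 0.3
```

Run:
```python
from h import *
import time
snap('wrist','x1'); snap('scene','x2'); snap('side','x3')
for i in range(10): bot.camera('side')
snap('wrist','x4'); snap('side','x5')
a,b=load('x1'),load('x4'); print('diff',np.abs(a['im'].astype(int)-b['im']).mean(), bot.observe()['clock'])
crop('x4',180,130,460,340,2.8,'c18');crop('x5',180,150,400,315,3.6,'c19');crop('x2',200,100,400,250,4,'c20')
```

```text
diff 2.6865169270833333 20.15
```

View pics/x4.png

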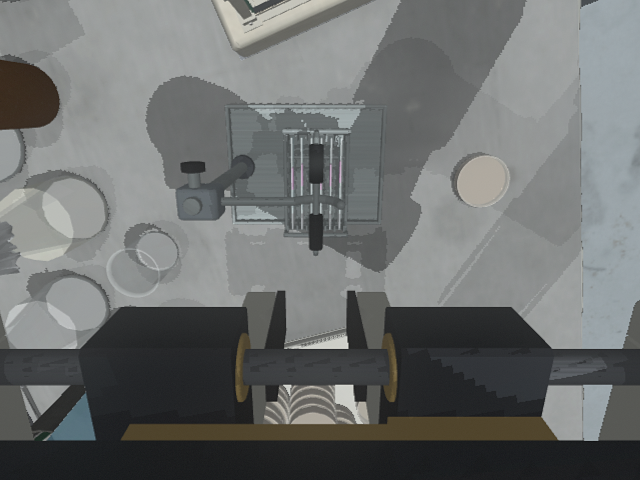

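View pics/c19.png

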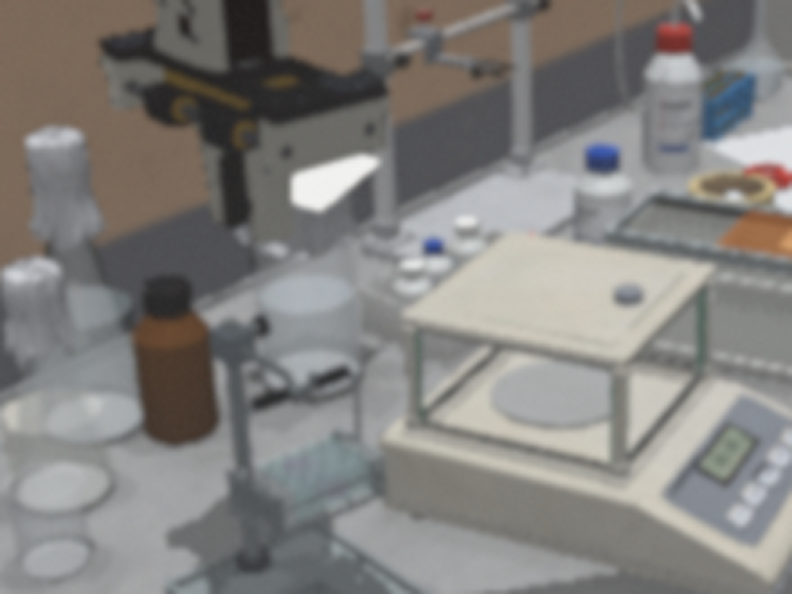

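View pics/x2.png

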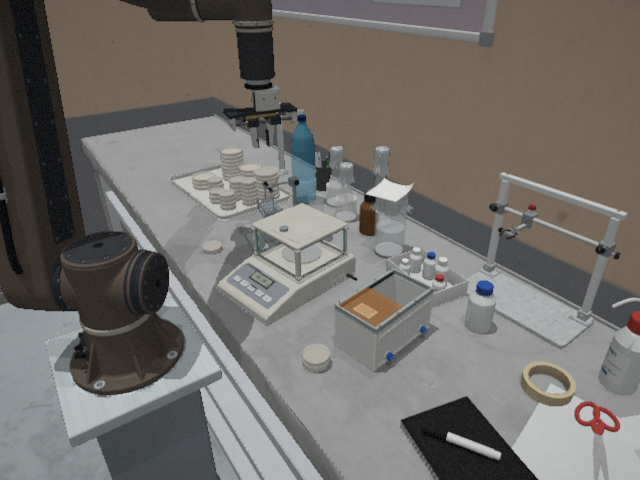

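Run:
```python
from h import *
for n in ('x1','x4'):
    W=load(n)
    for q in [(316,150),(316,175),(316,220),(316,240)]: print(n,q,dep(W,*q).round(4))
crop('x1',270,110,370,270,3.7,'c21');crop('x4',270,110,370,270,3.7,'c22')
cv2.imwrite('pics/c23.png',np.hstack([cv2.imread('pics/c21.png'),cv2.imread('pics/c22.png')]))
```

```text
x1 (316, 150) [0.5003 0.2323 0.1854]
x1 (316, 175) [0.5037 0.2485 0.1854]
x1 (316, 220) [0.5103 0.2793 0.1849]
x1 (316, 240) [0.5133 0.2934 0.1857]
x4 (316, 150) [0.5005 0.2322 0.186 ]
x4 (316, 175) [0.5039 0.2484 0.1853]
x4 (316, 220) [0.5104 0.2788 0.1864]
x4 (316, 240) [0.5134 0.2927 0.1876]
```

View pics/c23.png

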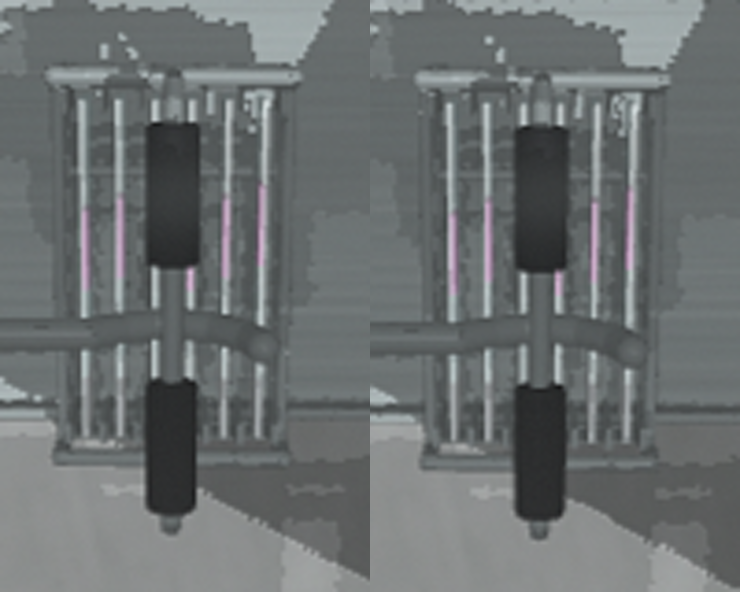

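Run:
```python
from h import *
print(bot.observe()['contact_force'], bot.close_job())
```

```text
the job is handed in; nothing more can be done
[ 0.03565502 -0.05759673  0.01644992] None
```

The job is done and handed in at about 20 s of the 67 s allowed; no verdict was reported.

- **Cover:** I pressed on the finger rest with about 5 N and drew the cover forward until the pull rose at the front stop. Later pictures show it over the front well, with the rear well fully open.
- **Rack:** I pinched the handle sleeve on the robot's left, lifted the rack upright and carried it over the balance. I threaded the hook under the bare wire and lowered the rack until its weight came off the gripper. Then I opened the fingers and pulled straight up.

My last checks:
- **Level:** both sleeves are level to within about 2 mm, with the handle at roughly 0.181 m, the seat height.
- **Placing:** the hook rod lies between the sleeves, within about 2–3 mm of the middle of the wire.
- **Rest:** two pictures about 0.7 s apart show the same hang. The only difference is a small shift of the whole picture.
- **Release:** the gripper is about 0.1 m above the rack and the force reading is near zero.
- **Bystanders:** the dishes, the white bottle and the beaker look unmoved by eye; I did not measure their positions again.

No check failed or disagreed.

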